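# Finish loading the kiln shelf

## Task

Finish loading the kiln shelf: first stand the jar in the middle of the flat square tile and then put its lid on properly. Also stand the bottle midway between the two props, in line with them, and set the cup directly to the left (the robot's left) of the cone pack, level with the pack's middle and a finger's width (20 mm) clear of it. Leave everything upright and let go of, tip nothing over, and do not disturb the pots already on the shelf or the jar of slip.

Things in the scene. Friction and masses are not known exactly. Their poses are not given: they have to be found in the camera images.
- jar_mid (a point): the open jar to load: grey unglazed stoneware, straight-walled, round, outside diameter 64 mm, 70 mm tall, wall 5 mm (the deepest of the open pots). The point is on its axis, 35 mm above its underside. z is the jar's axis
- lid_knob (a point): the jar's lid, same clay, right way up on the table: a flange 68 mm across and 6 mm thick, on top a cylindrical knob 20 mm across and 28 mm tall, underneath a plug 44 mm across, 8 mm deep, that drops loosely into the jar's 54 mm mouth. The point is the middle of the knob, 28 mm above the plug's underside, 14 mm above the flange. Seated, it is 90 mm above the jar's underside
- bottle_mid (a point): the bottle to load: grey clay, round, body 54 mm across up to 62 mm high, then a neck about 25 mm across with a dark mouth, 100 mm tall in all. The point is on its axis, 50 mm above its underside
- cup_mid (a point): the cup to load: grey clay small cup without a handle, 50 mm across at the rim, 48 mm just above its foot, 46 mm tall, wall 4 mm (narrower and lower than the jar). The point is on its axis, 23 mm above its underside
- tile_top (a point): fixed on the kiln shelf: a flat square pale tile, 90 by 90 mm, 8 mm thick. The point is the centre of its top face, 23 mm above the table (the kiln shelf is a sand-coloured slab 250 x 640 mm, 15 mm thick, lying on the table beyond the row of loose ware). x and y run along its edges
- props_mid (a point): fixed on the kiln shelf: two equal pale square posts (props), each 26 x 26 mm and 70 mm tall, 120 mm apart centre to centre (94 mm clear between them). The point is on the shelf's top face midway between them; its y axis runs from the one post to the other, so they stand at y = -60 and +60 mm; z is up
- pack (a point): fixed on the kiln shelf: the cone pack, a pale clay bar 90 mm long (its x axis, roughly the robot's x), 36 mm wide (its y axis) and 14 mm high with three thin leaning cones standing in it, 62 mm tall in all. The point is at the bar's centre on the shelf's top face; +y points to the robot's left, where the cup goes
- bud_vase_mid (a point): a pot already loaded at one end of the kiln shelf, not to be disturbed: a small grey bulbous vase, 52 mm across, 66 mm tall. The point is on its axis half-way up
- dish_mid (a point): a pot already loaded at the other end of the kiln shelf, not to be disturbed: a small shallow grey dish, 60 mm across, 18 mm tall. The point is on its axis half-way up
- slip_jar_mid (a point): a glass jar of slip, 72 mm across and 97 mm tall, with a brush leaning up out of it to 220 mm, standing at the robot's right front, not to be disturbed. The point is on its axis 45 mm up. A wooden rib and a loop tool, both 6 mm thick, also lie flat among the loose ware and do not matter
Not all that is in view belongs to the job. What is shaped like the part that bears cup_mid but purple is not meant.

How it is judged:
On the way, in this order (a step that is already met when the one before it is completed fails the run):
1. the jar stands in the middle of the tile, let go (horizontal distance between jar_mid and tile_top below 0.012 m and z of jar_mid in the frame of tile_top between 0.031 and 0.039 m and angle between jar_mid's own z axis and vertical below 0.1 rad and contact force between the fingers and jar below 0.05 N), for 0.2 s.
2. the lid is seated on the jar, let go (horizontal distance between jar_mid and tile_top below 0.012 m and z of jar_mid in the frame of tile_top between 0.031 and 0.039 m and angle between each of jar_mid, lid_knob's own z axis and vertical below 0.1 rad and horizontal distance between lid_knob and jar_mid below 0.008 m and z of lid_knob in the frame of jar_mid between 0.05 and 0.059 m and contact force between the fingers and lid below 0.05 N), for 0.2 s.
At the end, for the whole second after the job is handed in: Jar upright on the tile within 12 mm of its centre, lid seated (within 8 mm of its axis); bottle upright within 12 mm of midway between the props, 15 mm of their line; cup upright, 8 to 32 mm clear left of the pack, within 15 mm of its middle; all on the shelf, released, at rest (all of step 2 and x of bottle_mid in the frame of props_mid between -0.015 and 0.015 m and y of bottle_mid in the frame of props_mid between -0.012 and 0.012 m and z of bottle_mid in the frame of props_mid between 0.045 and 0.055 m and angle between each of bottle_mid, cup_mid's own z axis and vertical below 0.1 rad and x of cup_mid in the frame of pack between -0.015 and 0.015 m and y of cup_mid in the frame of pack between 0.051 and 0.075 m and z of cup_mid in the frame of pack between 0.018 and 0.028 m and contact force between the fingers and jar below 0.05 N and contact force between the fingers and bottle below 0.05 N and contact force between the fingers and cup below 0.05 N and linear speed of each of jar, lid, bottle, cup below 0.02 m/s); the robot touches nothing.
It fails at once if a piece of ware is tipped over (angle between any of jar_mid, lid_knob, bottle_mid, cup_mid's own z axis and vertical above 0.9 rad).
It fails at once if a pot already loaded, or the jar of slip, is disturbed (shifted by more than 20 mm or tipped over) (distance of any of bud_vase_mid, dish_mid, slip_jar_mid from where it was at the start of the episode above 0.02 m or angle between any of bud_vase_mid, dish_mid, slip_jar_mid's own z axis and vertical above 0.5 rad).
It also fails if it takes over 115 s, if anything falls off the work surface, if the arm or the gripper's body presses on something with over 40 N, if the wrist force passes 120 N, or if a joint passes its speed limit or range.

## Robot

A 7-joint arm with a two-finger parallel gripper is mounted at the origin on the work surface. World frame = base frame: x ahead of the robot, y to its left, z up, the work surface at z = 0. Lengths are in m, angles in rad, forces in N, time in s.
With the tool pointing down it reaches from about 0.4 to 0.85 m from the base axis. Payload 10.4 kg.
Tool frame: the origin (TCP) lies midway between the tips of the shut fingers; the grasp point (between the pads) lies 19 mm behind it (manip.hold_point_z is the distance from the TCP to the grasp point, in m); z points along the fingers, y is the line along which they close (so a half turn about z gives the same grasp; the last joint's range is limited). The gripper opens to 85 mm and grips with 20 to 120 N. Pads are 22 mm wide; open, the fingers measure 114 mm over their backs; the gripper's body (76 mm by 85 mm) begins 54 mm behind the grasp point. The pads swing forward as they close: fully open they stand 13 mm farther back than shut.
Start: joints at [1.289, 0.332, -0.065, 1.46, 0.022, 1.35, -0.088], TCP at [0.16, -0.604, 0.231] pointing down, gripper open.
Joint ranges: [-2.6, 2.6], [-0.5, 2.12], [-1.47, 1.34], [0.16, 2.42], [-1.27, 4.41], [0.06, 2.06], [-2.6, 2.6]. Speed limits (rad/s): [2.22, 2.22, 2.79, 2.79, 3.14, 3.14, 3.14].

## Interface

Orientations are given as a unit quaternion [x, y, z, w].
In Python, from workcell import manip, eyes, job gives the robot as it stands.
- The arm moves only by the shell command python3 -m crank 'ROWS' [FORCE]. ROWS is JSON, a list that holds one entry, the list of rows, each a list of 7 numbers: the finger opening in cm, from 0 to 8.54, then the shift along the world's x, y, z in cm, then the turn, a rotation vector about the world's x, y, z in degrees. In form: [[[hand, x, y, z, ax, ay, az], ...]]. A call has 1 to 20 rows; each row shifts and turns the commanded pose from where the row before left it; what a row does not reach is not made up. A row lasts 1/8 s, in which the tool goes at most 62.5 mm and 10.7 degrees, less where a joint would pass 70% of its speed; a pose out of reach is approached as far as the arm can. A call with a gripper value outside its range is refused whole. The fingers move at their own pace and stop on an object; FORCE is the grip in N (left out, the last holds). Time passes only in rows, so rows that do not move let the fingers close. It gives the time, the measured TCP pose, the force, the opening and the grip force at its end, in the units of the state.
- manip.get_obs(): the state, without advancing time (a new reading comes with each control period).
- eyes.camera(name): name is "scene" or "top"; returns (picture, depth): 420x560x3 uint8, red, green, blue; 420x560 float32, m along the optical axis (not along the pixel's ray), 0 where there is no reading.
- eyes.camera_params(name): a dict with "fx", "fy", "cx", "cy" (pixels), "dist" ([k1, k2, p1, p2, k3] as OpenCV has them; the pictures are not rectified), "world_from_camera" (4x4, takes a point from camera to world coordinates). Camera axes: x right, y down, z forward; pixel columns grow to the right and rows downward; lengths in m; the calibration is good to about 2 mm. A picture is of the moment at which its call begins. camera_params takes no time and is no camera call.
- job.hand_in(): hands the job in; it is judged then, once.
The state is a dict: "clock": time; "joint_pos": joint angles; "joint_velocities": joint speeds; "tau": joint torques, N m; "position": TCP position; "ee_rot": TCP orientation; "ft_force": force on the tool from outside, world axes, zero at the start; "torque": the same for the moment, N m; "grip_width": opening from 0.0 (shut) to 1.0 (fully open); "grasp_force": force on a finger pad.
Only numpy, scipy, OpenCV 4.12 (cv2) and the standard library are available. Lean on these libraries where they do the work, as an engineer would, in place of code of your own. Each camera call takes 0.05 s, during which the arm holds its last target. There are 200 camera calls.

## Working session

There is one attempt and no reset: what is moved stays moved. The work goes in short steps, Python scripts to look and compute and a shell command to move; the robot and the scene stay as the last step left them, time stands still between calls to the robot, and variables do not carry over. Pictures are saved under pics/ and viewed, at most 14 in all, crops included, and the job is handed in when it is done.

```bash
ls; mkdir -p pics
cat > h.py <<'E'
import numpy as np, cv2
from workcell import manip, eyes, job
def save(name, fn):
    p,d=eyes.camera(name); cv2.imwrite(f'pics/{fn}.png',p[:,:,::-1]); np.save(f'pics/{fn}.npy',d); return p,d
def pt(name,d,u,v,z=None):
    c=eyes.camera_params(name); K=np.array([[c['fx'],0,c['cx']],[0,c['fy'],c['cy']],[0,0,1]])
    x,y=cv2.undistortPoints(np.array([[[u,v]]],float),K,np.array(c['dist'],float))[0,0]
    T=np.array(c['world_from_camera']); r=T[:3,:3]@[x,y,1]
    t=float(d[int(round(v)),int(round(u))]) if z is None else (z-T[2,3])/r[2]
    return T[:3,3]+t*r
E
python3 - <<'E'
from h import *
for n in ('top','scene'):
    save(n,n+'0'); c=eyes.camera_params(n); print(n,c['fx'],np.round(c['world_from_camera'],3))
o=manip.get_obs(); print(o, manip.hold_point_z)
E
```

```text
pics
top 479.2172574827154 [[-0.009 -0.989  0.149  0.307]
 [-1.     0.006 -0.022 -0.048]
 [ 0.021 -0.149 -0.989  1.217]
 [ 0.     0.     0.     1.   ]]
scene 531.6078001365883 [[ 0.807  0.485 -0.337  0.996]
 [ 0.59  -0.672  0.447 -0.692]
 [-0.01  -0.559 -0.829  1.262]
 [ 0.     0.     0.     1.   ]]
{'clock': 0.1, 'joint_pos': array([ 1.28941329,  0.33279066, -0.06469084,  1.46083993,  0.0215834 ,
        1.34990487, -0.08846787]), 'joint_velocities': array([-0.00172191, -0.00208568,  0.00098714, -0.00267598, -0.00126523,
        0.00076918,  0.00034912]), 'tau': array([ 1.66113299e-03, -6.26745772e+01,  4.93026618e-02, -3.92427742e+01,
        1.63013733e-02,  7.03096695e-03,  5.29956094e-05]), 'position': array([ 0.15985308, -0.60387046,  0.23061503]), 'ee_rot': array([ 9.91637902e-01,  1.29049922e-01, -1.01923106e-04, -6.15743900e-04]), 'ft_force': array([-0.38715884, -0.14161928, -0.07969751]), 'torque': array([-0.01546659,  0.00353494, -0.00237636]), 'grasp_force': 0.0, 'grip_width': 0.9998274964981766} 0.0187
```

View pics/top0.png

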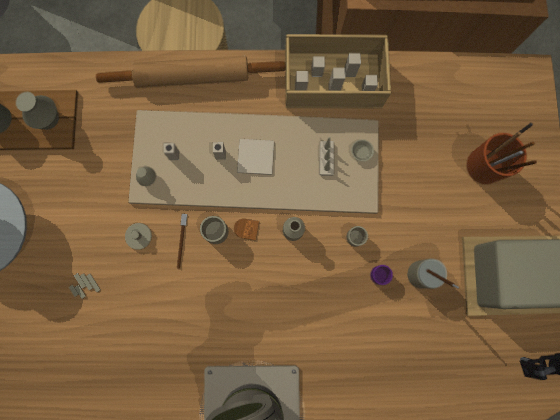

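View pics/scene0.png

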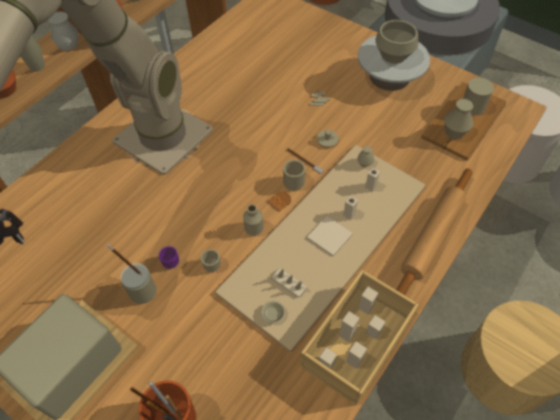

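The top view shows the lid at (138,237), jar (213,229), bottle (293,228), grey cup (357,236) and a purple cup (381,275), which is the decoy. The props are at (169,150) and (218,150), the tile at (256,157), the pack at (327,157), the dish at (362,150), the bud vase at (146,176) and the slip jar at (430,273). The jar candidates are the open grey pots at (213,229), (357,236) and (362,150). The wide, deep one at (213,229) is the jar, the small one on the table is the cup, and the shallow one on the shelf is the dish. I'll confirm this in an enlarged crop.

Run:
```python
import cv2
p=cv2.imread('pics/top0.png')
a=cv2.resize(p[200:270,120:380],None,fx=3,fy=3,interpolation=cv2.INTER_CUBIC)
b=cv2.resize(p[125:205,125:385],None,fx=3,fy=3,interpolation=cv2.INTER_CUBIC)
cv2.imwrite('pics/crop0.png',cv2.vconcat([b,a]))
```

```text
(no output)
```

View pics/crop0.png

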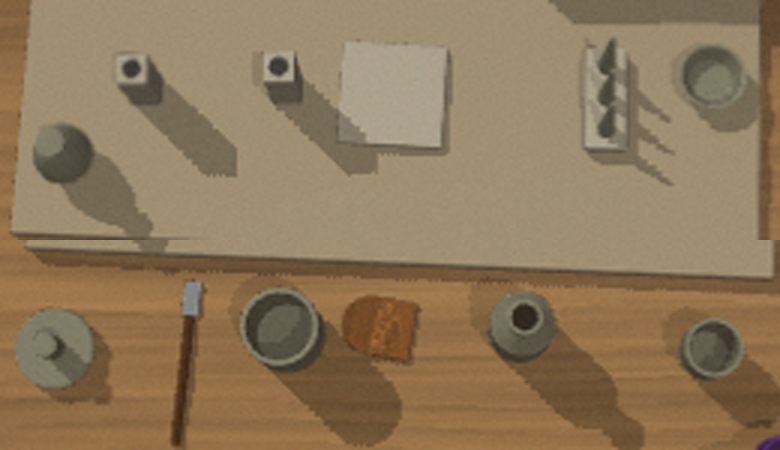

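Confirmed: jar rim centre at crop (282,328), cup (712,349), bottle mouth (525,317), lid knob (46,344). Now I'll measure with these pixels and with the depth clouds of both cameras.

```bash
cat >> h.py <<'E'
def cloud(name,d):
    c=eyes.camera_params(name); K=np.array([[c['fx'],0,c['cx']],[0,c['fy'],c['cy']],[0,0,1]])
    v,u=np.nonzero(d>0); q=cv2.undistortPoints(np.stack([u,v],1).astype(float)[:,None],K,np.array(c['dist'],float))[:,0]
    z=d[v,u]; T=np.array(c['world_from_camera']); return np.c_[q*z[:,None],z]@T[:3,:3].T+T[:3,3]
def near(P,xy,r,z0,z1): return P[(np.hypot(P[:,0]-xy[0],P[:,1]-xy[1])<r)&(P[:,2]>z0)&(P[:,2]<z1)]
def circ(P,R):
    from scipy.optimize import least_squares
    c=np.median(P[:,:2],0); return least_squares(lambda c:np.hypot(*(P[:,:2]-c).T)-R,c,loss='soft_l1',f_scale=.001).x
E
python3 - <<'E'
from h import *
np.set_printoptions(precision=4,suppress=True)
dt=np.load('pics/top0.npy'); D={n:cloud(n,np.load(f'pics/{n}0.npy')) for n in('top','scene')}
B=lambda x,y:(120+x/3,200+(y-240)/3); A=lambda x,y:(125+x/3,125+y/3)
T={'jar':(B(282,328),.07,.045),'lidknob':(B(46,344),.042,.02),'lidfl':(B(55,348),.014,.05),'bottle':(B(525,317),.1,.04),'cup':(B(712,349),.046,.035),
'propL':(A(132,70),.085,.025),'propR':(A(280,67),.085,.025),'dish':(A(712,77),.033,.04),'vase':(A(49,139),.081,.03)}
for k,(uv,z,r) in T.items():
    p=pt('top',dt,*uv,z); print(k,p, end=' ')
    for n in D:
        Q=near(D[n],p,r,z-.006,z+.006); print(n,len(Q),Q.mean(0),(Q.min(0)+Q.max(0))[:2]/2,np.ptp(Q,0)[:2],end=' ')
    print()
for c in [(344,41),(449,47),(441,148),(337,140)]: print('tile',pt('top',dt,*A(*c),.023))
for c in [(585,45),(627,47),(629,150),(586,149)]: print('pack',pt('top',dt,*A(*c),.029))
for n in D:
    for nm,p,r,z,e in(('tile',(.66,-.05),.075,.023,.004),('pack',(.66,-.2),.06,.029,.004),('propL',pt('top',dt,*A(132,70),.085),.025,.085,.004),('propR',pt('top',dt,*A(280,67),.085),.025,.085,.004)):
        p=np.mean([pt('top',dt,*A(*c),z)[:2] for c in ([(344,41),(449,47),(441,148),(337,140)] if nm=='tile' else [(585,45),(627,47),(629,150),(586,149)])],0) if nm in('tile','pack') else p
        Q=near(D[n],p,r,z-e,z+e)
        print(n,nm,p,len(Q),cv2.minAreaRect((Q[:,:2]*1000).astype(np.float32)) if len(Q)>4 else '', np.median(Q[:,2]) if len(Q) else '')
    sh=near(D[n],(.6,-.1),.03,-.1,.1); tb=near(D[n],(.42,-.05),.03,-.1,.1); print(n,'shelf z',np.median(sh[:,2]),'table',np.median(tb[:,2]))
E
```

```text
jar [0.4445 0.0871 0.07  ] top 172 [0.4467 0.0901 0.0699] [0.4468 0.0898] [0.0616 0.0626] scene 106 [0.451  0.0882 0.0685] [0.4511 0.0869] [0.0607 0.0653] 
lidknob [0.4357 0.2847 0.042 ] top 56 [0.4358 0.2856 0.0418] [0.4362 0.2862] [0.018  0.0208] scene 30 [0.4407 0.2834 0.0414] [0.4399 0.2829] [0.0199 0.0227] 
lidfl [0.4353 0.2849 0.014 ] top 498 [0.4352 0.2851 0.014 ] [0.4356 0.2855] [0.0664 0.0679] scene 224 [0.4421 0.2805 0.0133] [0.441  0.2861] [0.0668 0.0766] 
bottle [ 0.4485 -0.1066  0.1   ] top 116 [ 0.449  -0.1056  0.1003] [ 0.4487 -0.1055] [0.0269 0.0262] scene 76 [ 0.4539 -0.1083  0.0998] [ 0.4533 -0.1088] [0.0283 0.0298] 
cup [ 0.4278 -0.2631  0.046 ] top 109 [ 0.4293 -0.2654  0.0458] [ 0.4299 -0.2646] [0.0479 0.0504] scene 97 [ 0.434  -0.266   0.0448] [ 0.434  -0.2654] [0.0469 0.0475] 
propL [0.6425 0.1979 0.085 ] top 109 [0.6438 0.1992 0.085 ] [0.6441 0.2   ] [0.0247 0.0259] scene 73 [0.649  0.1962 0.0838] [0.649  0.1971] [0.0261 0.0297] 
propR [0.6442 0.0773 0.085 ] top 115 [0.6452 0.0788 0.0846] [0.6457 0.0786] [0.0259 0.0245] scene 86 [0.6503 0.0763 0.0843] [0.6499 
[... 1254 characters left out ...]
69451135e-05
scene tile [ 0.6386 -0.0126] 828 ((639.6100463867188, -17.012351989746094), (137.36508178710938, 141.27993774414062), 72.01773071289062) 0.022326964383134418
scene pack [ 0.6331 -0.1955] 292 ((637.3419799804688, -195.9096221923828), (37.37492370605469, 89.6106948852539), 89.9079818725586) 0.02872370277358738
scene propL [0.6425 0.1979 0.085 ] 58 ((648.606201171875, 196.4077606201172), (28.804229736328125, 26.297319412231445), 88.14972686767578) 0.08410926325470724
scene propR [0.6442 0.0773 0.085 ] 74 ((649.5631713867188, 78.121826171875), (26.03268814086914, 29.6331844329834), 5.010349273681641) 0.08468344049875565
scene shelf z 0.014197938556023582 table -0.0010937319211322682
```

Both clouds agree to about 5 mm, and the top camera is consistent in itself, so I use it plus a (+2.5,-1) mm compromise and relative displacements. First I lift, travel over the slip jar, straighten the wrist and arrive above the jar.

```bash
python3 -m crank '[[[8.5,0,0,4,0,0,0],[8.5,0,0,4,0,0,0],[8.5,0,0,4,0,0,0],[8.5,3,3.2,0,0,0,0],[8.5,3,3.2,0,0,0,0],[8.5,3,3.2,0,0,0,0],[8.5,3,3.2,0,0,0,0],[8.5,3,3.2,0,0,0,0],[8.5,3,3.2,0,0,0,0],[8.5,3,3.2,0,0,0,0],[8.5,3,3.2,0,0,0,0],[8.5,0.7,5,0,0,0,-2],[8.5,0.7,5,0,0,0,-2],[8.5,0.7,5,0,0,0,-2],[8.5,0.7,5,0,0,0,-2],[8.5,0.7,5,0,0,0,-2],[8.5,0.7,5,0,0,0,-2],[8.5,0.7,5,0,0,0,-2],[8.5,0,4,0,0,0,-0.8],[8.5,0,0,0,0,0,0]]]' 40
python3 - <<'E'
from h import *
from scipy.spatial.transform import Rotation as R
o=manip.get_obs(); print(o['position'],R.from_quat(o['ee_rot']).as_matrix().round(3),o['clock'])
E
```

```text
clock: 2.6
position: [0.4486, 0.045, 0.3514]
ee_rot: [1.0, 0.003, 0.0, -0.0]
ft_force: [0.1, 0.2, 0.1]
grip_width: 0.996
grasp_force: 0.0
[0.44856778 0.04500435 0.35136695] [[ 1.     0.006  0.   ]
 [ 0.006 -1.     0.   ]
 [ 0.    -0.    -1.   ]] 2.6
```

```bash
python3 -m crank '[[[8.5,0,4.4,0,0,0,0],[8.5,0,0,-4,0,0,0],[8.5,0,0,-4,0,0,0],[8.5,0,0,-4,0,0,0],[8.5,0,0,-4,0,0,0],[8.5,0,0,-4,0,0,0],[8.5,0,0,-3,0,0,0],[8.5,0,0,-3,0,0,0],[8.5,0,0,-2,0,0,0],[8.5,0,0,-2,0,0,0],[8.5,0,0,-2,0,0,0],[8.5,0,0,0,0,0,0],[5,0,0,0,0,0,0],[5,0,0,0,0,0,0],[5,0,0,0,0,0,0],[5,0,0,0,0,0,0],[5,0,0,0,0,0,0],[5,0,0,0,0,0,0],[5,0,0,0,0,0,0],[5,0,0,0,0,0,0]]]' 40; python3 -c "
from h import *
save('scene','s1')"
```

```text
clock: 5.1
position: [0.4498, 0.0858, 0.0325]
ee_rot: [1.0, 0.0, 0.001, 0.0]
ft_force: [-1.4, 0.3, 4.9]
grip_width: 0.728
grasp_force: 44.4
```

View pics/s1.png

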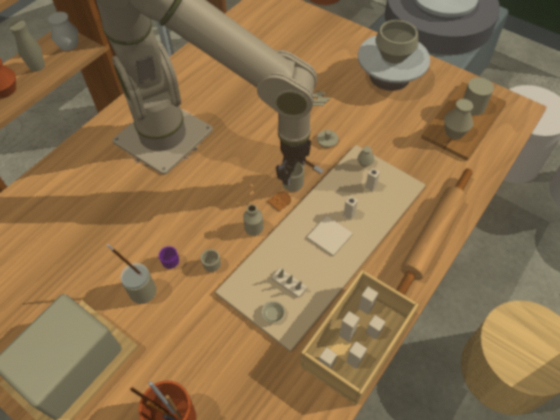

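The jar is gripped at (294,178) in the scene view, with a grip force of 44 N. Next I refine the tile centre from the depth (no time cost), then lift.

```bash
python3 - <<'E'
from h import *
for n in('top','scene'):
    P=cloud(n,np.load(f'pics/{n}0.npy'))
    Q=P[(abs(P[:,0]-.64)<.08)&(abs(P[:,1]+.013)<.065)]
    s=Q[:,2]-np.median(Q[(Q[:,2]<.0185)][:,2])
    Q=Q[(s>.0045)&(s<.012)]; m=np.median(Q,0)
    Q=Q[(abs(Q-m)<.052).all(1)]
    print(n,len(Q),m,Q.mean(0),np.percentile(Q,[1,99],axis=0)[:,:2])
    i=np.argsort(Q[:,0]); print(cv2.minAreaRect((Q[:,:2]*1000).astype(np.float32)))
E
python3 -m crank '[[[5,0,0,2,0,0,0],[5,0,0,3,0,0,0],[5,0,0,3,0,0,0],[5,0,0,3,0,0,0],[5,0,0,0,0,0,0]]]'
```

```text
top 1075 [ 0.63868267 -0.01272628  0.02297526] [ 0.63849811 -0.01160068  0.02305815] [[ 0.5945662  -0.05660785]
 [ 0.68441388  0.03340806]]
((637.3287963867188, -16.260318756103516), (100.56636047363281, 98.88449096679688), 86.30355834960938)
scene 791 [ 0.64439137 -0.01453498  0.02204739] [ 0.64502601 -0.01447531  0.02226466] [[ 0.59854827 -0.05973591]
 [ 0.6889402   0.03210119]]
((645.2488403320312, -16.14690399169922), (98.14289093017578, 98.2492446899414), 86.96919250488281)
clock: 5.78
position: [0.4504, 0.0858, 0.1436]
ee_rot: [1.0, 0.0, 0.002, 0.0]
ft_force: [1.2, -0.6, -1.6]
grip_width: 0.728
grasp_force: 44.6
```

```bash
python3 -m crank '[[[5,2.4,-1.25,0,0,0,0],[5,2.4,-1.25,0,0,0,0],[5,2.4,-1.25,0,0,0,0],[5,2.4,-1.25,0,0,0,0],[5,2.4,-1.25,0,0,0,0],[5,2.4,-1.25,0,0,0,0],[5,2.4,-1.25,0,0,0,0],[5,2.4,-1.25,0,0,0,0],[5,0,0,0,0,0,0],[5,0,0,-3,0,0,0],[5,0,0,-3,0,0,0],[5,0,0,-1,0,0,0],[5,0,0,0,0,0,0],[5,0,0,0,0,0,0]]]'
```

```text
clock: 7.52
position: [0.6416, -0.0139, 0.0726]
ee_rot: [1.0, 0.0, 0.001, 0.0]
ft_force: [0.7, 0.1, -1.5]
grip_width: 0.731
grasp_force: 44.5
```

```bash
python3 -m crank '[[[5,0.1,-0.1,-0.8,0,0,0],[5,0,0,-0.4,0,0,0],[5,0,0,-0.4,0,0,0],[5,0,0,0,0,0,0],[5,0,0,0,0,0,0]]]'
```

```text
clock: 8.15
position: [0.6421, -0.0152, 0.0556]
ee_rot: [1.0, 0.0, 0.0, 0.0]
ft_force: [-2.1, 0.2, 3.7]
grip_width: 0.729
grasp_force: 45.0
```

Contact is felt (+3.7 N), so I release, retreat straight up, and go aside towards the lid.

```bash
python3 -m crank '[[[8.5,0,0,0,0,0,0],[8.5,0,0,0,0,0,0],[8.5,0,0,0,0,0,0],[8.5,0,0,0,0,0,0],[8.5,0,0,0,0,0,0],[8.5,0,0,1,0,0,0],[8.5,0,0,2,0,0,0],[8.5,0,0,4,0,0,0],[8.5,0,0,4,0,0,0],[8.5,0,0,4,0,0,0],[8.5,-2.5,3.75,0,0,0,0],[8.5,-2.5,3.75,0,0,0,0],[8.5,-2.5,3.75,0,0,0,0],[8.5,-2.5,3.75,0,0,0,0],[6,-2.5,3.75,0,0,0,0],[6,-2.5,3.75,0,0,0,0],[6,-2.5,3.75,0,0,0,0],[6,-2.5,3.75,0,0,0,0],[6,0,0,0,0,0,0],[6,0,0,0,0,0,0]]]'
python3 - <<'E'
from h import *
for n in('top','scene'):
    p,d=save(n,n+'1'); P=cloud(n,d)
    Q=near(P,(.641,-.013),.045,.086,.1); print(n,'jar',len(Q),Q.mean(0),(Q.min(0)+Q.max(0))/2, circ(Q,.0295))
    Q=near(cloud(n,np.load(f'pics/{n}0.npy')),(.448,.09),.045,.063,.077); print('jar0 circ',circ(Q,.0295))
    P0=cloud(n,np.load(f'pics/{n}0.npy')); Q=near(P0,(.438,.2845),.015,.035,.05); print('knob0',(Q.min(0)+Q.max(0))/2,Q.mean(0))
E
```

```text
clock: 10.65
position: [0.4425, 0.2845, 0.2063]
ee_rot: [1.0, 0.0, 0.001, 0.0]
ft_force: [0.3, -1.0, 0.7]
grip_width: 0.704
grasp_force: 0.0
top jar 186 [ 0.6384885  -0.01582585  0.09217405] [ 0.63891932 -0.01598514  0.09184923] [ 0.63845426 -0.01565064]
jar0 circ [0.44663796 0.09004941]
knob0 [0.4362374  0.28621073 0.04142689] [0.43554977 0.28528273 0.04157677]
scene jar 157 [ 0.64464695 -0.01864546  0.09097107] [ 0.64333908 -0.01706369  0.09143335] [ 0.64379444 -0.01755884]
jar0 circ [0.4513087  0.08773052]
knob0 [0.43987457 0.282933   0.04034512] [0.44052553 0.28371519 0.04114324]
```

The jar stands within 4 mm of the tile's centre. Now the lid: I descend on the knob and grip it.

```bash
python3 -m crank '[[[5,-0.4,0,-4,0,0,0],[5,0,0,-4,0,0,0],[5,0,0,-3,0,0,0],[5,0,0,-3,0,0,0],[5,0,0,-2,0,0,0],[5,0,0,-1.5,0,0,0],[5,0,0,-1.2,0,0,0],[5,0,0,0,0,0,0],[5,0,0,0,0,0,0]]]'
python3 -m crank '[[[1,0,0,0,0,0,0],[1,0,0,0,0,0,0],[1,0,0,0,0,0,0],[1,0,0,0,0,0,0],[1,0,0,0,0,0,0],[1,0,0,0,0,0,0],[1,0,0,0,0,0,0],[1,0,0,0,0,0,0],[1,0,0,0,0,0,0]]]' 40
```

```text
clock: 11.88
position: [0.4383, 0.2852, 0.019]
ee_rot: [1.0, 0.0, 0.0, -0.0]
ft_force: [0.2, 0.9, -0.2]
grip_width: 0.585
grasp_force: 0.0
clock: 13.0
position: [0.4383, 0.285, 0.019]
ee_rot: [1.0, 0.0, 0.0, -0.0]
ft_force: [-1.0, -0.8, 5.6]
grip_width: 0.217
grasp_force: 39.0
```

```bash
python3 -m crank '[[[1,0,0,1,0,0,0],[1,0,0,3,0,0,0],[1,0,0,4,0,0,0],[1,0,0,4,0,0,0],[1,0,0,3,0,0,0],[1,2.03,-3.01,0,0,0,0],[1,2.03,-3.01,0,0,0,0],[1,2.03,-3.01,0,0,0,0],[1,2.03,-3.01,0,0,0,0],[1,2.03,-3.01,0,0,0,0],[1,2.03,-3.01,0,0,0,0],[1,2.03,-3.01,0,0,0,0],[1,2.03,-3.01,0,0,0,0],[1,2.03,-3.01,0,0,0,0],[1,2.03,-3.01,0,0,0,0],[1,0,0,0,0,0,0],[1,0,0,-2,0,0,0],[1,0,0,-2,0,0,0],[1,0,0,0,0,0,0],[1,0,0,0,0,0,0]]]'
python3 - <<'E'
from h import *
p,d=save('scene','s2'); cv2.imwrite('pics/s2c.png',cv2.resize(p[150:310,220:440,::-1],None,fx=3,fy=3,interpolation=cv2.INTER_CUBIC))
p,d=save('top','t2')
E
```

```text
clock: 15.5
position: [0.6409, -0.0158, 0.1284]
ee_rot: [1.0, 0.001, -0.0, -0.0]
ft_force: [-0.1, 0.2, 0.2]
grip_width: 0.217
grasp_force: 39.2
```

View pics/s2c.png

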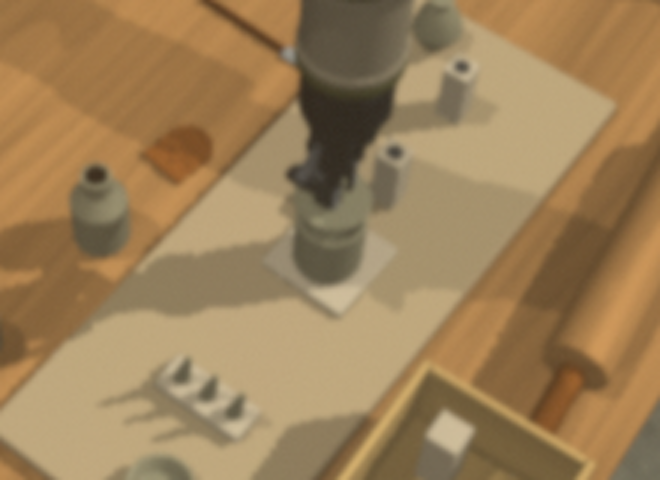

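The scene crop shows the held lid at (332,210), level and directly above the jar at (328,250), on the tile. I lower it gently.

```bash
python3 -m crank '[[[1,0,0,-0.8,0,0,0],[1,0,0,-0.5,0,0,0],[1,0,0,-0.5,0,0,0],[1,0,0,-0.5,0,0,0],[1,0,0,0,0,0,0],[1,0,0,0,0,0,0]]]'
```

```text
clock: 16.35
position: [0.6411, -0.0162, 0.1055]
ee_rot: [1.0, 0.0, 0.0, -0.0]
ft_force: [-0.0, 0.3, -1.2]
grip_width: 0.218
grasp_force: 39.2
```

```bash
python3 -m crank '[[[1,0,0,-0.1,0,0,0],[1,0,0,-0.1,0,0,0],[1,0,0,0,0,0,0],[3,0,0,0,0,0,0],[4.5,0,0,0,0,0,0],[4.5,0,0,0,0,0,0],[4.5,0,0,0,0,0,0],[4.5,0,0,0.5,0,0,0],[4.5,0,0,1,0,0,0],[4.5,0,0,3,0,0,0],[4.5,0,0,4,0,0,0],[4.5,0,0,4,0,0,0],[4.5,-2.4,-2.6,0,0,0,0],[4.5,-2.4,-2.6,0,0,0,0],[4.5,-2.4,-2.6,0,0,0,0],[4.5,-2.4,-2.6,0,0,0,0],[4.5,-2.4,-2.6,0,0,0,0],[4.5,-2.4,-2.6,0,0,0,0],[4.5,-2.4,-2.6,0,0,0,0],[4.5,0,0,0,0,0,0]]]'
python3 - <<'E'
from h import *
for n in('top','scene'):
    p,d=save(n,n+'3'); P=cloud(n,d)
    Q=near(P,(.641,-.016),.045,.08,.15); print(n,'all z',np.percentile(Q[:,2],[5,25,50,75,98]))
    K=near(P,(.641,-.016),.02,.118,.15); print('knob',K.mean(0),(K.min(0)+K.max(0))/2); F=near(P,(.641,-.016),.045,.093,.107);print('fl',F.mean(0),(F.min(0)+F.max(0))/2,np.ptp(F,0),'z tilt',np.linalg.lstsq(np.c_[F[:,:2],np.ones(len(F))],F[:,2],rcond=None)[0])
    if n=='top': a=p[120:200,210:330]
    else: b=p[180:300,280:400]
cv2.imwrite('pics/c3.png',np.hstack([cv2.resize(a,(480,320),interpolation=2),cv2.resize(b,(320,320),interpolation=2)])[:,:,::-1])
E
```

```text
clock: 18.85
position: [0.4716, -0.2007, 0.2292]
ee_rot: [1.0, -0.002, 0.0, 0.001]
ft_force: [0.3, 0.5, 0.3]
grip_width: 0.528
grasp_force: 0.0
top all z [0.09504241 0.09758848 0.09927472 0.10094127 0.12931807]
knob [ 0.63781665 -0.01674209  0.12695955] [ 0.63837446 -0.01689869  0.12626891]
fl [ 0.63769106 -0.01644477  0.09893506] [ 0.63846011 -0.01617337  0.10013695] [0.06623682 0.06536602 0.01357098] z tilt [ 0.00142922 -0.0025281   0.09798209]
scene all z [0.08624144 0.09616327 0.09844072 0.1008383  0.12746453]
knob [ 0.64383808 -0.01950176  0.12513108] [ 0.64340757 -0.01839107  0.12553157]
fl [ 0.64488708 -0.02128317  0.09835091] [ 0.64257898 -0.0187625   0.09988472] [0.0669202  0.06887574 0.0136723 ] z tilt [-0.00226178 -0.00079786  0.09979252]
```

View pics/c3.png

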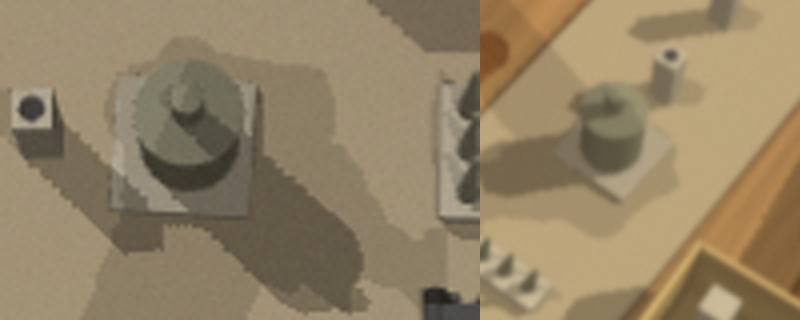

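The lid is seated: flange top at z = 0.099, level, with the knob centred on the jar. Now the cup; I check the last joint before the quarter turn, and use the cup and pack positions relative to each other.

Run:
```python
from h import *
print(manip.get_obs()['joint_pos'].round(3))
for n in('top','scene'):
    P=cloud(n,np.load(f'pics/{n}0.npy')); C=circ(near(P,(.432,-.265),.035,.04,.052),.023)
    Q=P[(abs(P[:,0]-.635)<.055)&(abs(P[:,1]+.195)<.03)&(P[:,2]>.0235)&(P[:,2]<.034)]
    r=cv2.minAreaRect((Q[:,:2]*1000).astype(np.float32)); print(n,'cup',C,'pack',r)
    b=circ(near(P,(.451,-.107),.025,.094,.106),.0095); Q=near(P,(.451,-.107),.025,.094,.106); print('bottle',b,(Q.min(0)+Q.max(0))/2)
    pu=near(P,(.35,-.318),.05,.03,.06); print('purple',pu.mean(0)); sl=near(P,(.36,-.42),.06,.085,.11); print('slip',sl.mean(0))
```

```text
[ 0.892  0.133 -0.63   1.729  0.082  1.304 -1.326]
top cup [ 0.43002217 -0.26436462] pack ((633.1649780273438, -193.77853393554688), (34.345130920410156, 90.3239517211914), 88.6478271484375)
bottle [ 0.44900629 -0.10566856] [ 0.44873947 -0.10545653  0.10080805]
purple [ 0.33322418 -0.32288604  0.04304036]
slip [ 0.33448452 -0.42723073  0.09667604]
scene cup [ 0.43418216 -0.26556718] pack ((637.3419799804688, -195.9096221923828), (37.37492370605469, 89.6106948852539), 89.9079818725586)
bottle [ 0.45410447 -0.10827113] [ 0.45329387 -0.10880168  0.10021826]
purple [ 0.33697931 -0.32373021  0.04087459]
slip [ 0.3416308  -0.43288871  0.09617549]
```

```bash
python3 -m crank '[[[7.2,-0.4,-0.64,0,0,0,9],[7.2,-0.4,-0.64,0,0,0,9],[7.2,-0.4,-0.64,0,0,0,9],[7.2,-0.4,-0.64,0,0,0,9],[7.2,-0.4,-0.64,0,0,0,9],[7.2,-0.4,-0.64,0,0,0,9],[7.2,-0.4,-0.64,0,0,0,9],[7.2,-0.4,-0.64,0,0,0,9],[7.2,-0.4,-0.64,0,0,0,9],[7.2,-0.4,-0.64,0,0,0,9],[7.2,0,0,0,0,0,0],[7.2,0,0,-4,0,0,0],[7.2,0,0,-4,0,0,0],[7.2,0,0,-4,0,0,0],[7.2,0,0,-3,0,0,0],[7.2,0,0,0,0,0,0],[7.2,0,0,0,0,0,0]]]'
python3 - <<'E'
from h import *
from scipy.spatial.transform import Rotation as R
o=manip.get_obs(); print(R.from_quat(o['ee_rot']).as_matrix().round(3),o['joint_pos'].round(2))
E
```

```text
clock: 21.08
position: [0.4341, -0.262, 0.0797]
ee_rot: [0.707, 0.707, 0.0, 0.001]
ft_force: [0.4, 1.0, -0.4]
grip_width: 0.843
grasp_force: 0.0
[[ 0.     1.     0.002]
 [ 1.    -0.    -0.   ]
 [-0.     0.002 -1.   ]] [ 1.04  0.29 -0.66  1.91  0.21  1.01  0.29]
```

Turned cleanly; now I correct by (-0.2,-0.3) cm, descend 6.6 cm and close.

```bash
python3 -m crank '[[[7.2,-0.2,-0.3,-2,0,0,0],[7.2,0,0,-2,0,0,0],[7.2,0,0,-1.4,0,0,0],[7.2,0,0,-1.2,0,0,0],[7.2,0,0,0,0,0,0],[3.5,0,0,0,0,0,0],[3.5,0,0,0,0,0,0],[3.5,0,0,0,0,0,0],[3.5,0,0,0,0,0,0],[3.5,0,0,0,0,0,0],[3.5,0,0,0,0,0,0],[3.5,0,0,0,0,0,0]]]' 30
```

```text
clock: 22.58
position: [0.4315, -0.2654, 0.0131]
ee_rot: [0.707, 0.707, 0.0, 0.001]
ft_force: [-1.8, 0.8, 6.7]
grip_width: 0.562
grasp_force: 30.9
```

```bash
python3 -m crank '[[[3.5,0,0,1,0,0,0],[3.5,0,0,3,0,0,0],[3.5,0,0,4,0,0,0],[3.5,0,0,4,0,0,0],[3.5,2.04,1.33,0,0,0,0],[3.5,2.04,1.33,0,0,0,0],[3.5,2.04,1.33,0,0,0,0],[3.5,2.04,1.33,0,0,0,0],[3.5,2.04,1.33,0,0,0,0],[3.5,2.04,1.33,0,0,0,0],[3.5,2.04,1.33,0,0,0,0],[3.5,2.04,1.33,0,0,0,0],[3.5,2.04,1.33,0,0,0,0],[3.5,2.04,1.33,0,0,0,0],[3.5,0,0,0,0,0,0],[3.5,0,0,-3,0,0,0],[3.5,0,0,-3,0,0,0],[3.5,0,0,-2,0,0,0],[3.5,0,0,0,0,0,0],[3.5,0,0,0,0,0,0]]]'
```

```text
clock: 25.08
position: [0.6356, -0.1324, 0.0536]
ee_rot: [0.707, 0.707, 0.0, 0.001]
ft_force: [-0.2, -0.7, -0.4]
grip_width: 0.558
grasp_force: 31.4
```

```bash
python3 -m crank '[[[3.5,0,0,-1,0,0,0],[3.5,0,0,-0.7,0,0,0],[3.5,0,0,-0.5,0,0,0],[3.5,0,0,-0.4,0,0,0],[3.5,0,0,0,0,0,0],[3.5,0,0,0,0,0,0]]]'
```

```text
clock: 25.82
position: [0.635, -0.1322, 0.0281]
ee_rot: [0.707, 0.707, -0.0, 0.0]
ft_force: [-8.5, -0.6, 17.2]
grip_width: 0.56
grasp_force: 32.8
```

```bash
python3 -m crank '[[[7.2,0,0,0,0,0,0],[7.2,0,0,0,0,0,0],[7.2,0,0,0,0,0,0],[7.2,0,0,0,0,0,0],[7.2,0,0,0.5,0,0,0],[7.2,0,0,1.5,0,0,0],[7.2,0,0,4,0,0,0],[7.2,0,0,4,0,0,0],[7.2,0,0,5,0,0,0],[7.2,0,0,5,0,0,0],[5,-2.3,0.3,0,0,0,-11.2],[5,-2.3,0.3,0,0,0,-11.2],[5,-2.3,0.3,0,0,0,-11.3],[5,-2.3,0.3,0,0,0,-11.3],[5,-2.3,0.3,0,0,0,-11.3],[5,-2.3,0.3,0,0,0,-11.3],[5,-2.3,0.3,0,0,0,-11.2],[5,-2.3,0.3,0,0,0,-11.2],[5,0,0,0,0,0,0],[5,0,0,0,0,0,0]]]';  python3 - <<'E'
from h import *
for n in('top','scene'):
    p,d=save(n,n+'4'); P=cloud(n,d)
    Q=near(P,(.636,-.132),.035,.054,.068); print(n,'cup',circ(Q,.023),Q.mean(0))
E
```

```text
clock: 28.32
position: [0.4516, -0.1081, 0.2271]
ee_rot: [0.999, 0.037, 0.001, 0.0]
ft_force: [-0.8, -0.1, -0.7]
grip_width: 0.58
grasp_force: 0.0
top cup [ 0.67808209 -0.13558822] [ 0.65552588 -0.13313145  0.06042982]
scene cup [ 0.63820269 -0.13343634] [ 0.63832011 -0.1333144   0.05926716]
```

The cup stands where intended (scene camera). Now the bottle's neck: I finish the turn and descend.

```bash
python3 -m crank '[[[5,0,0.1,0,0,0,-4.2],[5,0,0,-4,0,0,0],[5,0,0,-4,0,0,0],[5,0,0,-4,0,0,0],[5,0,0,-2,0,0,0],[5,0,0,-1.6,0,0,0],[5,0,0,0,0,0,0],[1.5,0,0,0,0,0,0],[1.5,0,0,0,0,0,0],[1.5,0,0,0,0,0,0],[1.5,0,0,0,0,0,0],[1.5,0,0,0,0,0,0],[1.5,0,0,0,0,0,0],[1.5,0,0,0,0,0,0],[1.5,0,0,0,0,0,0]]]' 40
```

```text
clock: 30.3
position: [0.4525, -0.1069, 0.0722]
ee_rot: [1.0, -0.001, 0.002, 0.0]
ft_force: [-1.5, 2.4, 7.9]
grip_width: 0.373
grasp_force: 32.1
```

The grip reads 32 mm, wider than the neck's 25 mm. I look before lifting.

```bash
python3 -m crank '[[[1.5,0,0,0,0,0,0],[1.5,0,0,0,0,0,0],[1.5,0,0,0,0,0,0],[1.5,0,0,0,0,0,0]]]'
python3 - <<'E'
from h import *
p,d=save('scene','s5'); cv2.imwrite('pics/s5c.png',cv2.resize(p[150:260,200:320,::-1],None,fx=5,fy=5,interpolation=cv2.INTER_CUBIC))
P=np.vstack([cloud(n,np.load(f'pics/{n}0.npy'))-([-.0023,.0013,0] if n=='top' else [.0025,-.0013,0]) for n in ('scene','top')])
for z in np.arange(.05,.105,.005):
    Q=near(P,(.4513,-.107),.04,z,z+.005); r=np.hypot(Q[:,0]-.4513,Q[:,1]+.107); print(z.round(3),len(Q),np.percentile(r,[10,50,90]).round(4) if len(Q) else '')
E
```

```text
clock: 30.8
position: [0.4525, -0.1069, 0.0722]
ee_rot: [1.0, -0.001, 0.002, 0.0]
ft_force: [-0.9, 2.6, 8.2]
grip_width: 0.374
grasp_force: 32.1
0.05 24 [0.0227 0.0255 0.0264]
0.055 31 [0.0214 0.0258 0.0266]
0.06 115 [0.022  0.0248 0.0265]
0.065 152 [0.0183 0.0217 0.0247]
0.07 123 [0.0137 0.0179 0.0215]
0.075 46 [0.0118 0.0148 0.017 ]
0.08 17 [0.0096 0.0117 0.0136]
0.085 11 [0.0091 0.0109 0.0127]
0.09 5 [0.0076 0.0109 0.0136]
0.095 96 [0.0052 0.0108 0.0137]
0.1 94 [0.0042 0.0095 0.0133]
```

View pics/s5c.png

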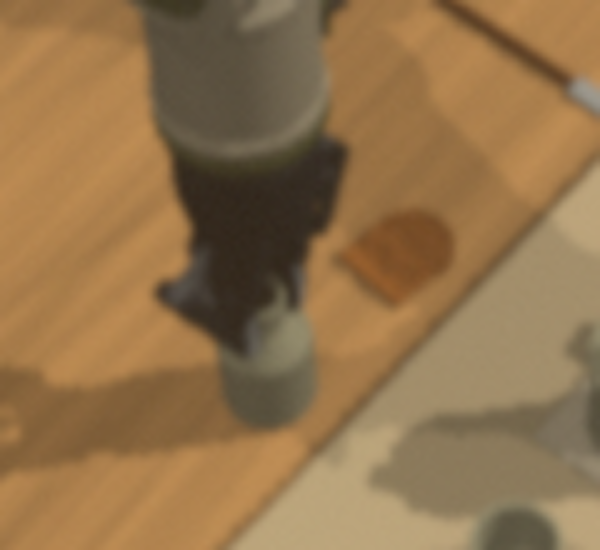

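The crop shows the fingertips at (255,340) resting on the sloping shoulder, which the depth says reaches up to z ≈ 0.08. I reopen, raise 1.1 cm and grip the neck proper.

```bash
python3 -m crank '[[[5,0,0,0,0,0,0],[5,0,0,0,0,0,0],[5,0,0,0.6,0,0,0],[5,0,0,0.5,0,0,0],[5,0,0,0,0,0,0],[1,0,0,0,0,0,0],[1,0,0,0,0,0,0],[1,0,0,0,0,0,0],[1,0,0,0,0,0,0],[1,0,0,0,0,0,0],[1,0,0,0,0,0,0],[1,0,0,0,0,0,0],[1,0,0,0,0,0,0]]]' 50
```

```text
clock: 32.48
position: [0.4512, -0.1071, 0.0815]
ee_rot: [1.0, -0.001, 0.0, 0.0]
ft_force: [-0.0, 2.2, 5.2]
grip_width: 0.29
grasp_force: 48.8
```

```bash
python3 -m crank '[[[1,0,0,1,0,0,0],[1,0,0,3,0,0,0],[1,0,0,3,0,0,0],[1,0,0,4,0,0,0],[1,0,0,4,0,0,0],[1,1.96,2.45,0,0,0,0],[1,1.96,2.45,0,0,0,0],[1,1.96,2.45,0,0,0,0],[1,1.96,2.45,0,0,0,0],[1,1.96,2.45,0,0,0,0],[1,1.96,2.45,0,0,0,0],[1,1.96,2.45,0,0,0,0],[1,1.96,2.45,0,0,0,0],[1,1.96,2.45,0,0,0,0],[1,1.96,2.45,0,0,0,0],[1,0,0,0,0,0,0],[1,0,0,-2,0,0,0],[1,0,0,-2,0,0,0],[1,0,0,0,0,0,0],[1,0,0,0,0,0,0]]]'
python3 - <<'E'
from h import *
p,d=save('scene','s6'); cv2.imwrite('pics/s6c.png',cv2.resize(p[120:260,280:440,::-1],None,fx=4,fy=4,interpolation=cv2.INTER_CUBIC))
E
```

```text
clock: 34.98
position: [0.647, 0.1374, 0.1915]
ee_rot: [1.0, -0.001, 0.0, 0.0]
ft_force: [-0.3, -0.8, -1.1]
grip_width: 0.288
grasp_force: 49.3
```

View pics/s6c.png

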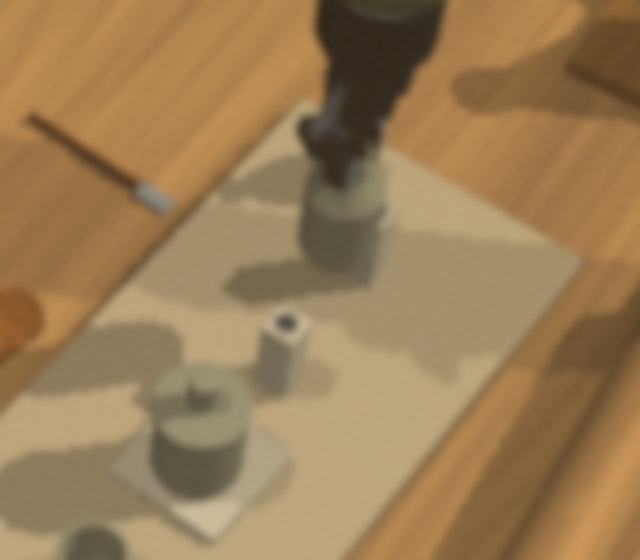

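The bottle at (343,215) hangs upright, high above the gap between the props: the near one at (285,350), the far one just behind it at (380,240). The lidded jar at (200,430) looks right. I lower.

```bash
python3 -m crank '[[[1,0,0.1,-3,0,0,0],[1,0,0,-2.5,0,0,0],[1,0,0,-2,0,0,0],[1,0,0,-1,0,0,0],[1,0,0,-0.5,0,0,0],[1,0,0,-0.3,0,0,0],[1,0,0,0,0,0,0],[1,0,0,0,0,0,0]]]'
```

```text
clock: 36.02
position: [0.6472, 0.1389, 0.0989]
ee_rot: [1.0, -0.001, 0.0, -0.0]
ft_force: [-0.5, -0.3, -2.2]
grip_width: 0.289
grasp_force: 49.3
```

```bash
python3 -m crank '[[[1,0,0,-0.15,0,0,0],[1,0,0,-0.1,0,0,0],[1,0,0,0,0,0,0],[1,0,0,0,0,0,0]]]'
```

```text
clock: 36.52
position: [0.6473, 0.1391, 0.0965]
ee_rot: [1.0, -0.001, 0.001, -0.0]
ft_force: [-0.3, 0.1, 5.4]
grip_width: 0.285
grasp_force: 49.7
```

Contact (+5.4 N). I release to 5 cm, rise and back away to clear the view.

```bash
python3 -m crank '[[[2.6,0,0,0,0,0,0],[4,0,0,0,0,0,0],[5,0,0,0,0,0,0],[5,0,0,0,0,0,0],[5,0,0,0,0,0,0],[5,0,0,0.5,0,0,0],[5,0,0,1,0,0,0],[5,0,0,3,0,0,0],[5,0,0,4,0,0,0],[5,0,0,5,0,0,0],[5,-3,2,0,0,0,0],[5,-4,3,0,0,0,0],[5,-4,3,0,0,0,0],[5,-4,3,0,0,0,0],[5,-4,3,0,0,0,0],[5,-2,4,0,0,0,0],[5,0,3,0,0,0,0],[5,0,0,0,0,0,0],[5,0,0,0,0,0,0],[5,0,0,0,0,0,0]]]'
python3 - <<'E'
from h import *
for n in('top','scene'):
    p,d=save(n,n+'7'); P=cloud(n,d); off=np.array([.0023,-.0013] if n=='top' else [-.0025,.0013])
    f=lambda c,r,z0,z1:(lambda Q:((Q.min(0)+Q.max(0))[:2]/2+off,np.median(Q[:,2])))(near(P,c,r,z0,z1))
    print(n,'bottle',f((.647,.139),.025,.108,.122),'cup',circ(near(P,(.636,-.132),.032,.054,.067),.023)+off,'knob',f((.641,-.016),.02,.118,.14))
    P0=cloud(n,np.load(f'pics/{n}0.npy'))
    for k,c,z in(('vase',(.588,.265),.081),('slip',(.34,-.43),.097),('dish',(.655,-.286),.033)): print(k,[near(q,c,.045,z-.006,z+.006).mean(0)[:2].round(4) for q in(P0,P)])
    if n=='top': a=p[120:250,120:390]
    else: b=p[140:330,200:440]
A=cv2.resize(a,(540,260),interpolation=2); cv2.imwrite('pics/c7t.png',cv2.resize(a,None,fx=2.9,fy=2.9,interpolation=2)[:,:,::-1]); cv2.imwrite('pics/c7s.png',cv2.resize(b,None,fx=3,fy=3,interpolation=2)[:,:,::-1])
E
```

```text
clock: 39.02
position: [0.4375, 0.3478, 0.231]
ee_rot: [1.0, -0.002, 0.0, 0.0]
ft_force: [0.7, 0.0, -0.4]
grip_width: 0.585
grasp_force: 0.0
top bottle (array([0.64816558, 0.13954104]), np.float64(0.11529225497769424)) cup [ 0.63535949 -0.13286274] knob (array([ 0.64067772, -0.018321  ]), np.float64(0.12684632500762938))
vase [array([0.5854, 0.2648]), array([0.5854, 0.2648])]
slip [array([ 0.3344, -0.4287]), array([ 0.3348, -0.4287])]
dish [array([ 0.6553, -0.2879]), array([ 0.6555, -0.2878])]
scene bottle (array([0.64644987, 0.13965439]), np.float64(0.11467176127538892)) cup [ 0.63539206 -0.13242216] knob (array([ 0.6410674 , -0.01803472]), np.float64(0.12563629811375))
vase [array([0.5891, 0.2646]), array([0.5897, 0.2639])]
slip [array([ 0.34  , -0.4323]), array([ 0.3402, -0.4325])]
dish [array([ 0.6531, -0.283 ]), array([ 0.6525, -0.2837])]
```

View pics/c7t.png

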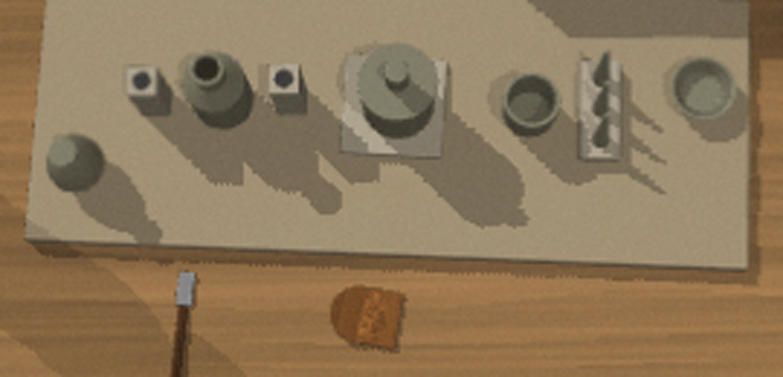

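View pics/c7s.png

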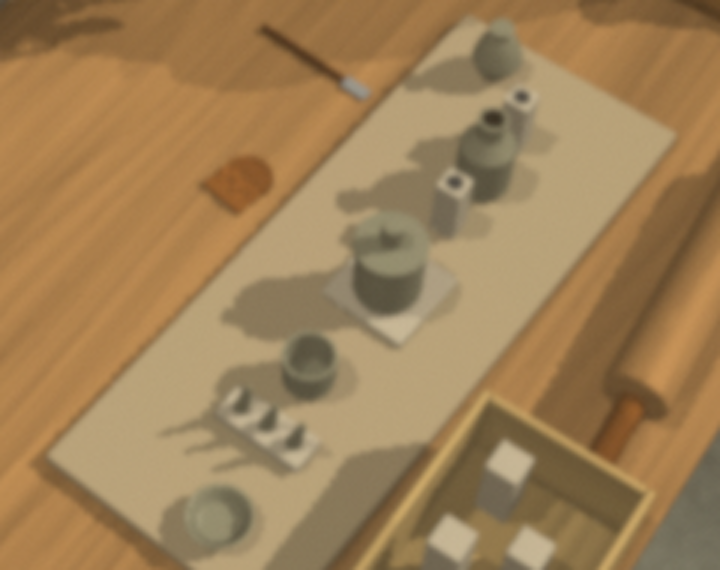

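Top crop: the bottle at (207,70) stands between the props at (142,80) and (284,78), the lidded jar at (397,80) is on the tile, and the cup at (530,103) is left of the pack at (600,105). The scene crop agrees: everything is upright, the arm is clear, and the vase, dish and slip jar have not moved. The measured errors are within about 4 mm.

```bash
python3 -c "
from workcell import job
print(job.hand_in())"
```

```text
the job is handed in; nothing more can be done
None
```

The job is handed in; no verdict came back, but the last measurements put the jar with its seated lid, the bottle and the cup upright, let go of and within about 4 mm of their targets, with the other pots and the slip jar undisturbed.

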